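# Reload the sample bottles in reverse order

## Robot

A 7-joint arm with a two-finger parallel gripper is mounted at the origin on the work surface. World frame = base frame: x ahead of the robot, y to its left, z up, the work surface at z = 0. Lengths are in m, angles in rad, forces in N, time in s.
With the tool pointing down it reaches from about 0.425 to 0.925 m from the base axis. Payload 6.8 kg.
Tool frame: the origin (TCP) lies between the finger pads; the fingertips stand 17 mm ahead of it and the grasp point (between the pads) lies 2 mm behind it; x points along the fingers, y is the direction in which the jaws open and shut, and the axes are right-handed (so a half turn about x gives the same grasp; the last joint's range is limited). The gripper opens to 85 mm and grips with 20 to 120 N. Pads are 22 mm wide; open, the fingers measure 114 mm over their backs; the gripper's body (76 mm by 85 mm) begins 54 mm behind the grasp point. The pads swing forward as they close: fully open they stand 13 mm farther back than shut.
Start: joints at [1.102, 0.477, 0.022, 1.555, -0.011, 1.109, -0.083], TCP at [0.238, -0.632, 0.248] pointing down, gripper open.
Joint ranges: [-2.96, 2.96], [-0.34, 2.1], [-1.41, 1.46], [0.24, 2.44], [-1.37, 4.51], [0.17, 1.92], [-2.96, 2.96]. Speed limits (rad/s): [2.39, 2.39, 3.14, 3.14, 3.14, 3.14, 3.14].

## Interface

Orientations are given as a rotation vector (axis times angle).
In Python, from bench import r gives the robot as it stands. The module is installed in compiled form; this text tells all that it offers.
- The arm moves only by the tool apply_moves, never from a script. Its argument "increments" is text: rows parted by semicolons, each of 7 numbers parted by spaces: the finger opening in mm, from 0 to 85.4, then the shift along the tool's x, y, z normalised to -1 to 1, where 1 is 100 cm, then the turn, a rotation vector about the tool's x, y, z normalised to -1 to 1, where 1 is 0.12 rad. In form: gripper x y z wx wy wz; .... A call has exactly 8 rows; each row shifts and turns the commanded pose from where the row before left it, along the tool's axes as they then stand; what a row does not reach is not made up. A row lasts 1/10 s, in which the tool goes at most 50 mm and 8.59 degrees, less where a joint would pass 70% of its speed; a pose out of reach is approached as far as the arm can. A call with a number of a shift or a turn outside -1 to 1 is refused whole. A call with a gripper value outside its range is refused whole. The fingers move at their own pace and stop on an object; "squeeze" is the grip in N (left out, the last holds). Time passes only in rows, so rows that do not move let the fingers close, or fill a call up. It gives the time, the measured TCP pose, the force and the opening at its end, in the units of the state.
- r.get_obs(): the state, without advancing time (a new reading comes with each control period).
- r.grab_frame(name): name is "side" or "top"; returns a dict with "color" (400x640x3 uint8, blue, green, red), "fx", "fy", "cx", "cy" (pixels), "origin" and "orientation" of the camera in the world. Camera axes: x right, y up, looking along -z (the intrinsics and any distortion apply to the point x, -y, -z); pixel columns grow to the right and rows downward; lengths in m; the calibration is good to about 2 mm. A picture is of the moment at which its call begins. There is no depth.
- r.hand_in(): hands the job in, once; it reports no verdict.
The state is a dict: "clock": time; "joints": joint angles; "qvel": joint speeds; "tau": joint torques, N m; "tcp_pos": TCP position; "orientation": TCP orientation; "contact_force": force on the tool from outside, world axes, zero at the start; "moment": the same for the moment, N m; "grip_width": finger opening in m.
Only numpy, scipy, OpenCV 4.12 (cv2) and the standard library are available. Lean on these libraries where they do the work, as an engineer would, in place of code of your own. Each camera call takes 0.05 s, during which the arm holds its last target. There are 200 camera calls.

## Task

Move the four sample bottles from the grey rack into the white rack in reverse order: the bottle that starts next to the grey rack's red end goes into the white rack's place farthest from its red end, the next one into the next place, and so on, until the bottle that started farthest from red stands next to the white rack's red end. Stand every bottle upright on the floor of its own place, set it down gently without dropping or tipping it, and leave it released; do not disturb the beaker or the wash bottle.

Things in the scene. Friction and masses are not known exactly. Their poses are not given: they have to be found in the camera images.
- blue_bottle (a point): Loose amber sample bottle with a blue cap and a thin blue band round the body. Round, 34 mm diameter up to 80 mm above its foot, then narrowing under the 27 mm cap; 110 mm tall, about 0.14 kg. This point is its centre, 55 mm above the foot; z up the bottle. Starts upright in a place of the grey rack.
- green_bottle (a point): Loose amber sample bottle with a green cap and a thin green band round the body. Round, 34 mm diameter up to 80 mm above its foot, then narrowing under the 27 mm cap; 110 mm tall, about 0.14 kg. This point is its centre, 55 mm above the foot; z up the bottle. Starts upright in a place of the grey rack.
- yellow_bottle (a point): Loose amber sample bottle with a yellow cap and a thin yellow band round the body. Round, 34 mm diameter up to 80 mm above its foot, then narrowing under the 27 mm cap; 110 mm tall, about 0.14 kg. This point is its centre, 55 mm above the foot; z up the bottle. Starts upright in a place of the grey rack.
- white_bottle (a point): Loose amber sample bottle with a white cap and a thin white band round the body. Round, 34 mm diameter up to 80 mm above its foot, then narrowing under the 27 mm cap; 110 mm tall, about 0.14 kg. This point is its centre, 55 mm above the foot; z up the bottle. Starts upright in a place of the grey rack.
- rack_grey: Grey rack, 62 x 230 mm, full at the start, fixed to the bench. Origin: bench height, under the row's middle; z up. Places 50 x 50 mm, at y = 84, 28, -28, -84 mm, x = 0; their floor is 6 mm, the 6 mm walls 24 mm above the bench. Red block (30 mm high) on the +y end. Lip with tags on the -x side, 20 mm deep, 10 mm high. 22 mm between bottles; most finger room is on their +x and -x sides.
- rack_white: White rack, 62 x 230 mm, empty at the start, fixed to the bench. Origin: bench height, under the row's middle; z up. Places 50 x 50 mm, at y = 84, 28, -28, -84 mm, x = 0; their floor is 6 mm, the 6 mm walls 24 mm above the bench. Red block (30 mm high) on the +y end. Either rack may be the left one; each is turned on its own.
- tag_blue: Flat blue tag, 16 x 34 x 4 mm, fixed on the lip of the grey rack in front of (-x of) the place where the blue-capped bottle starts; it stays there as a record of the starting order. Origin under its centre, 10 mm above the bench.
- tag_green: Flat green tag, 16 x 34 x 4 mm, fixed on the lip of the grey rack in front of (-x of) the place where the green-capped bottle starts; it stays there as a record of the starting order. Origin under its centre, 10 mm above the bench.
- tag_yellow: Flat yellow tag, 16 x 34 x 4 mm, fixed on the lip of the grey rack in front of (-x of) the place where the yellow-capped bottle starts; it stays there as a record of the starting order. Origin under its centre, 10 mm above the bench.
- tag_white: Flat white tag, 16 x 34 x 4 mm, fixed on the lip of the grey rack in front of (-x of) the place where the white-capped bottle starts; it stays there as a record of the starting order. Origin under its centre, 10 mm above the bench.
- beaker: Bystander: empty glass beaker, 70 mm diameter, 85 mm high, beyond the racks. Origin at the centre of its underside.
- wash_bottle: Bystander: white wash bottle with red cap and bent spout, 60 mm diameter, 165 mm high, to the right of the racks (-y side). Origin at the centre of its underside.
Mind the look-alikes: they are no part of the job. Leave any purple look-alike of the part that bears green_bottle alone.

How it is judged:
At the end, for the whole second after the job is handed in: Each bottle is in the white rack place that mirrors its start (started at y in the grey rack, now within 12 mm of -y and of x = 0 in the white), centre 55 to 67 mm above the bench, within 0.1 rad of upright, slower than 0.02 m/s, released (((y of tag_blue in the frame of rack_grey between 0.064 and 0.104 m and y of blue_bottle in the frame of rack_white between -0.096 and -0.072 m) or (y of tag_blue in the frame of rack_grey between 0.008 and 0.048 m and y of blue_bottle in the frame of rack_white between -0.04 and -0.016 m) or (y of tag_blue in the frame of rack_grey between -0.048 and -0.008 m and y of blue_bottle in the frame of rack_white between 0.016 and 0.04 m) or (y of tag_blue in the frame of rack_grey between -0.104 and -0.064 m and y of blue_bottle in the frame of rack_white between 0.072 and 0.096 m)) and x of blue_bottle in the frame of rack_white between -0.012 and 0.012 m and z of blue_bottle in the frame of rack_white between 0.055 and 0.067 m and angle between each of blue_bottle, green_bottle, yellow_bottle, white_bottle's own z axis and vertical below 0.1 rad and linear speed of each of bottle_blue, bottle_green, bottle_yellow, bottle_white below 0.02 m/s and contact force between the fingers and bottle_blue below 0.1 N and ((y of tag_green in the frame of rack_grey between 0.064 and 0.104 m and y of green_bottle in the frame of rack_white between -0.096 and -0.072 m) or (y of tag_green in the frame of rack_grey between 0.008 and 0.048 m and y of green_bottle in the frame of rack_white between -0.04 and -0.016 m) or (y of tag_green in the frame of rack_grey between -0.048 and -0.008 m and y of green_bottle in the frame of rack_white between 0.016 and 0.04 m) or (y of tag_green in the frame of rack_grey between -0.104 and -0.064 m and y of green_bottle in the frame of rack_white between 0.072 and 0.096 m)) and x of green_bottle in the frame of rack_white between -0.012 and 0.012 m and z of green_bottle in the frame of rack_white between 0.055 and 0.067 m and contact force between the fingers and bottle_green below 0.1 N and ((y of tag_yellow in the frame of rack_grey between 0.064 and 0.104 m and y of yellow_bottle in the frame of rack_white between -0.096 and -0.072 m) or (y of tag_yellow in the frame of rack_grey between 0.008 and 0.048 m and y of yellow_bottle in the frame of rack_white between -0.04 and -0.016 m) or (y of tag_yellow in the frame of rack_grey between -0.048 and -0.008 m and y of yellow_bottle in the frame of rack_white between 0.016 and 0.04 m) or (y of tag_yellow in the frame of rack_grey between -0.104 and -0.064 m and y of yellow_bottle in the frame of rack_white between 0.072 and 0.096 m)) and x of yellow_bottle in the frame of rack_white between -0.012 and 0.012 m and z of yellow_bottle in the frame of rack_white between 0.055 and 0.067 m and contact force between the fingers and bottle_yellow below 0.1 N and ((y of tag_white in the frame of rack_grey between 0.064 and 0.104 m and y of white_bottle in the frame of rack_white between -0.096 and -0.072 m) or (y of tag_white in the frame of rack_grey between 0.008 and 0.048 m and y of white_bottle in the frame of rack_white between -0.04 and -0.016 m) or (y of tag_white in the frame of rack_grey between -0.048 and -0.008 m and y of white_bottle in the frame of rack_white between 0.016 and 0.04 m) or (y of tag_white in the frame of rack_grey between -0.104 and -0.064 m and y of white_bottle in the frame of rack_white between 0.072 and 0.096 m)) and x of white_bottle in the frame of rack_white between -0.012 and 0.012 m and z of white_bottle in the frame of rack_white between 0.055 and 0.067 m and contact force between the fingers and bottle_white below 0.1 N); the robot touches nothing.
It fails at once if a sample bottle is tipped by more than 35 degrees (angle between any of blue_bottle, green_bottle, yellow_bottle, white_bottle's own z axis and vertical above 0.61 rad).
It fails at once if a sample bottle is dropped or thrown (moves faster than 0.6 m/s, about a 2 cm fall, out of the fingers) ((linear speed of bottle_blue above 0.6 m/s and contact force between the fingers and bottle_blue below 0.05 N) or (linear speed of bottle_green above 0.6 m/s and contact force between the fingers and bottle_green below 0.05 N) or (linear speed of bottle_yellow above 0.6 m/s and contact force between the fingers and bottle_yellow below 0.05 N) or (linear speed of bottle_white above 0.6 m/s and contact force between the fingers and bottle_white below 0.05 N)).
It fails at once if the beaker or the wash bottle is shifted by more than 3 cm (distance of any of beaker, wash_bottle from where it was at the start of the episode above 0.03 m).
It also fails if it takes over 112 s, if anything falls off the work surface, if the arm or the gripper's body presses on something with over 40 N, if the wrist force passes 120 N, or if a joint passes its speed limit or range.

## Working session

There is one attempt and no reset: what is moved stays moved. The work goes in short steps, Python scripts to look and compute and a tool call to move; the robot and the scene stay as the last step left them, time stands still between calls to the robot, and variables do not carry over. Pictures are saved under pics/ and viewed, about 12 in all and at most 16, crops included, and the job is handed in when it is done.

Besides the shell and the picture viewer there is one more tool, called by a JSON object that holds its "name" and its "arguments". apply_moves: Moves the arm, as the interface text tells. Scaled input: -1 to 1 covers 100 cm each way for a shift and 0.12 rad each way for a turn. Its arguments: {"type":"object","properties":{"increments":{"type":"string"},"squeeze":{"type":"number"}},"required":["increments"]}

```bash
mkdir -p pics
python3 - <<'E'
from bench import r
import cv2
o=r.get_obs()
for k in o: print(k,o[k])
for n in("top","side"):
    f=r.grab_frame(n); cv2.imwrite(f"pics/{n}0.png",f["color"])
    print(n,{k:f[k] for k in f if k!="color"})
E
```

```text
clock 0.0
joints [ 1.10187412  0.47779952  0.02234656  1.55643447 -0.01153947  1.10934611
 -0.08311051]
qvel [ 0.00078301  0.00071257  0.00025391 -0.00057764  0.00033469 -0.00060234
 -0.00101727]
tau [ 8.20385485e-04 -5.96439207e+01  1.60770804e+00 -2.81196213e+01
  1.23272126e-02  9.26942274e-03  3.08589608e-05]
tcp_pos [ 0.238098  -0.6310054  0.2473334]
orientation [ 2.02504504  0.37128656 -2.02594655]
contact_force [-0.47686952 -0.10933231 -0.21290418]
moment [ 0.03701326 -0.06360174 -0.01060592]
grip_width 0.08530257892490295
top {'fx': 386.0548114492905, 'fy': 386.0548114492905, 'cx': 321.759286176026, 'cy': 194.8533349884718, 'origin': array([ 0.49902584, -0.10771814,  1.21897002]), 'orientation': array([ 0.07849508, -0.06892665, -1.59900671])}
side {'fx': 485.9666294592365, 'fy': 485.9666294592365, 'cx': 320.81223143250224, 'cy': 187.41012177891224, 'origin': array([ 0.53418618, -0.92605433,  0.81019576]), 'orientation': array([ 0.84065041, -0.04091932, -0.11074507])}
```

View pics/top0.png

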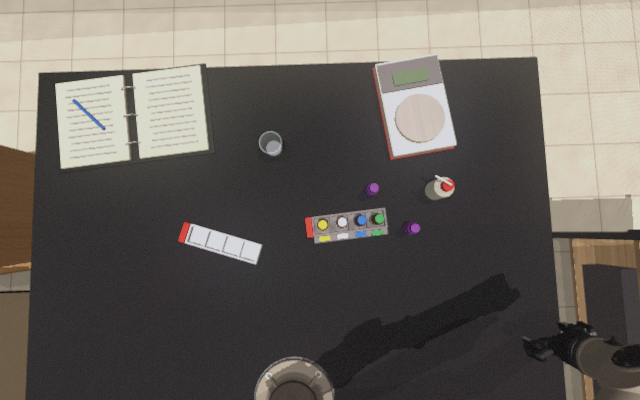

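View pics/side0.png

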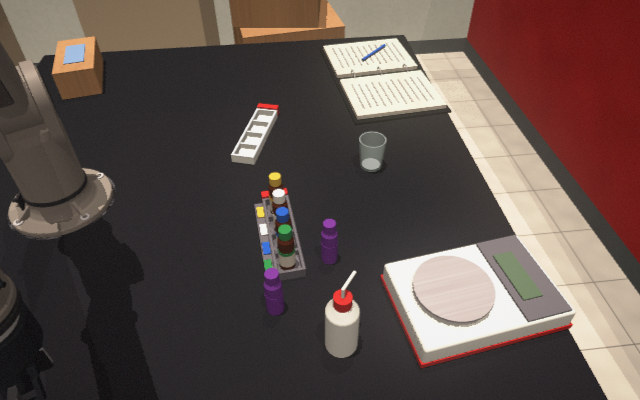

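The top view shows the grey rack's red end at (309,227). From there the caps run yellow (322,225), white (342,222), blue (361,220), green (379,219). The white rack's red end is at (184,233) and its far end at (258,252). Purple look-alikes stand at (373,188) and (413,228).

```bash
cat > h.py <<'E'
import numpy as np, cv2
from scipy.spatial.transform import Rotation as R
from bench import r
def cam(f):
    return f["origin"], R.from_rotvec(f["orientation"]).as_matrix(), f
def ray(f,u,v):
    M=R.from_rotvec(f["orientation"]).as_matrix()
    d=M@np.array([(u-f["cx"])/f["fx"],-(v-f["cy"])/f["fy"],-1]); return f["origin"],d
def onz(f,u,v,z):
    o,d=ray(f,u,v); return (o+d*(z-o[2])/d[2])[:2]
def proj(f,P):
    M=R.from_rotvec(f["orientation"]).as_matrix()
    q=(np.atleast_2d(P)-f["origin"])@M
    return np.c_[f["cx"]+f["fx"]*q[:,0]/-q[:,2], f["cy"]-f["fy"]*q[:,1]/-q[:,2]]
def big(f,x0,y0,w,h,s,name):
    c=f["color"][y0:y0+h,x0:x0+w]; cv2.imwrite(name,cv2.resize(c,None,fx=s,fy=s,interpolation=cv2.INTER_CUBIC))
E
python3 - <<'E'
from h import *
t=r.grab_frame("top"); s=r.grab_frame("side")
print({k:t[k] for k in t if 'dist' in k})
def blobs(f,box):
    x0,y0,w,h=box; c=f["color"][y0:y0+h,x0:x0+w]; H=cv2.cvtColor(c,cv2.COLOR_BGR2HSV)
    for n,lo,hi in(("yellow",(18,120,90),(35,255,255)),("blue",(100,120,70),(118,255,255)),("green",(50,100,50),(80,255,255)),("white",(0,0,130),(180,60,255)),("red",(0,150,100),(8,255,255))):
        m=cv2.inRange(H,lo,hi); k,l,st,ce=cv2.connectedComponentsWithStats(m)
        for i in range(1,k):
            if st[i][4]>=12: yield n,st[i],ce[i]+[x0,y0]
for n,st,c in blobs(t,(170,195,235,75)):
    print("top",n,st[2:],c.round(2),"z.116",onz(t,*c,.116).round(4),"z.014",onz(t,*c,.014).round(4),"z.024",onz(t,*c,.024).round(4))
for n,st,c in blobs(s,(225,95,85,190)):
    print("side",n,st[2:],c.round(2),"z.112",onz(s,*c,.110).round(4),"z.014",onz(s,*c,.014).round(4),"z.024",onz(s,*c,.024).round(4))
a=t["color"][200:270,170:270]; b=t["color"][200:270,300:400]
cv2.imwrite("pics/c1.png",cv2.resize(np.vstack([a[5:65],b[5:65]]),None,fx=5,fy=5,interpolation=cv2.INTER_CUBIC)[:600])
E
```

```text
{}
top yellow [10 10 86] [322.5 224.5] z.116 [ 0.5177 -0.1022] z.014 [ 0.5194 -0.1017] z.024 [ 0.5192 -0.1017]
top yellow [11  5 46] [324.43 238.02] z.116 [ 0.4792 -0.1065] z.014 [ 0.4774 -0.1064] z.024 [ 0.4776 -0.1064]
top blue [10 10 70] [361.43 219.71] z.116 [ 0.528  -0.2135] z.014 [ 0.5307 -0.2233] z.024 [ 0.5304 -0.2223]
top blue [10  6 45] [360.31 233.67] z.116 [ 0.4886 -0.2088] z.014 [ 0.4876 -0.2181] z.024 [ 0.4877 -0.2172]
top green [ 9 10 71] [378.87 218.23] z.116 [ 0.5308 -0.2633] z.014 [ 0.5337 -0.2777] z.024 [ 0.5334 -0.2763]
top green [10  6 52] [376.58 232.69] z.116 [ 0.49  -0.255] z.014 [ 0.4891 -0.2687] z.024 [ 0.4892 -0.2673]
top white [  75   35 1133] [346.25 225.28] z.116 [ 0.5135 -0.1697] z.014 [ 0.5148 -0.1754] z.024 [ 0.5147 -0.1749]
top white [  77   41 1595] [223.11 243.54] z.116 [0.472  0.1817] z.014 [0.4695 0.2085] z.024 [0.4697 0.2059]
top red [  8  21 133] [308.58 227.1 ] z.116 [ 0.5114 -0.0623] z.014 [ 0.5126 -0.0581] z.024 [ 0.5125 -0.0585]
top red [ 12  21 141] [183.47 231.95] z.116 [0.5081 0.2947] z.014 [0.5089 0.332 ] z.024 [0.5088 0.3283]
side yell
[... 941 characters left out ...]
] z.014 [ 0.5394 -0.1322] z.024 [ 0.5394 -0.1421]
side white [ 19  70 393] [266.37 233.48] z.112 [ 0.4971 -0.2688] z.014 [ 0.492  -0.1787] z.024 [ 0.4925 -0.1881]
side white [ 7  3 18] [257.89 204.83] z.112 [ 0.482  -0.1855] z.014 [ 0.4749 -0.084 ] z.024 [ 0.4756 -0.0946]
side white [12 10 79] [287.08 261.32] z.112 [ 0.5329 -0.3435] z.014 [ 0.5328 -0.2637] z.024 [ 0.5328 -0.272 ]
side red [22  7 96] [267.45 105.69] z.112 [0.5143 0.1946] z.014 [0.5116 0.3483] z.024 [0.5119 0.3323]
side red [ 5  7 21] [285.43 190.48] z.112 [ 0.5417 -0.1481] z.014 [ 0.5427 -0.0414] z.024 [ 0.5426 -0.0525]
side red [ 9  7 55] [264.73 193.87] z.112 [ 0.4971 -0.1534] z.014 [ 0.4921 -0.0475] z.024 [ 0.4926 -0.0585]
```

View pics/c1.png

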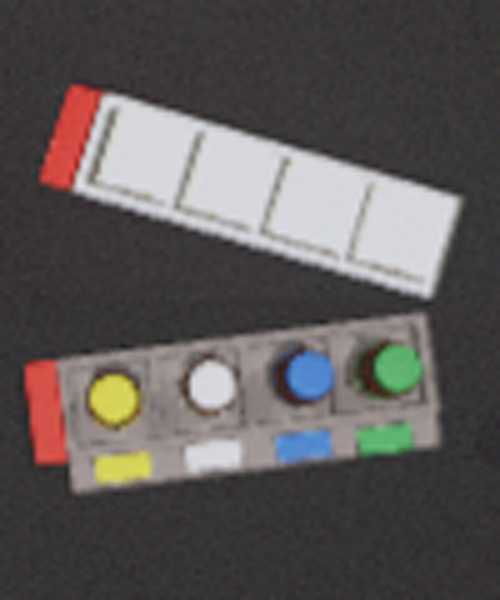

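Run:
```python
from h import *
t=r.grab_frame("top"); s=r.grab_frame("side")
# white rack outline
def rect(f,box,lo,hi):
    x0,y0,w,h=box; H=cv2.cvtColor(f["color"][y0:y0+h,x0:x0+w],cv2.COLOR_BGR2HSV)
    m=cv2.inRange(H,lo,hi); m=cv2.morphologyEx(m,cv2.MORPH_CLOSE,np.ones((3,3)))
    k,l,st,_=cv2.connectedComponentsWithStats(m); i=1+st[1:,4].argmax()
    p=np.argwhere(l==i)[:,::-1].astype(np.float32)
    return cv2.boxPoints(cv2.minAreaRect(p))+[x0,y0],l==i
for nm,b in(("white",(170,215,100,60)),("grey",(300,200,100,55))):
    q,_=rect(t,b,(0,0,95),(180,70,255)); P=np.array([onz(t,*c,.022) for c in q])
    e=np.linalg.norm(np.roll(P,-1,0)-P,axis=1); print(nm,q.round(1).tolist(),P.round(4).tolist(),e.round(4),P.mean(0))
# white cap in top: bright inside 334..350,214..230
c=t["color"][212:232,332:353].min(2); ys,xs=np.where(c>175); print("whitecap",len(xs),xs.mean()+332,ys.mean()+212,onz(t,xs.mean()+332,ys.mean()+212,.116))
# overlay of guessed model, both views
def rackpts(x,y,a,z):
    M=np.array([[np.cos(a),-np.sin(a)],[np.sin(a),np.cos(a)]])
    L=[(-31,-115),(31,-115),(31,115),(-31,115)]
    return np.array([[*(M@np.array(p)/1000+[x,y]),z] for p in L])
big(s,215,90,100,75,6,"pics/s1.png")
big(s,240,160,80,130,4.5,"pics/s2.png")
```

```text
white [[183.7, 243.1], [189.9, 222.2], [262.3, 243.9], [256.1, 264.8]] [[0.4746, 0.3283], [0.5384, 0.309], [0.4651, 0.0854], [0.402, 0.1056]] [0.0667 0.2354 0.0663 0.2342] [0.47002012 0.20705855]
grey [[310.7, 216.4], [384.9, 206.7], [388.4, 233.7], [314.2, 243.4]] [[0.5452, -0.0658], [0.5685, -0.2968], [0.485, -0.304], [0.462, -0.0744]] [0.2322 0.0838 0.2307 0.0837] [ 0.51515342 -0.1852414 ]
whitecap 59 341.93220338983053 221.52542372881356 [ 0.5244857  -0.15777728]
```

View pics/s1.png

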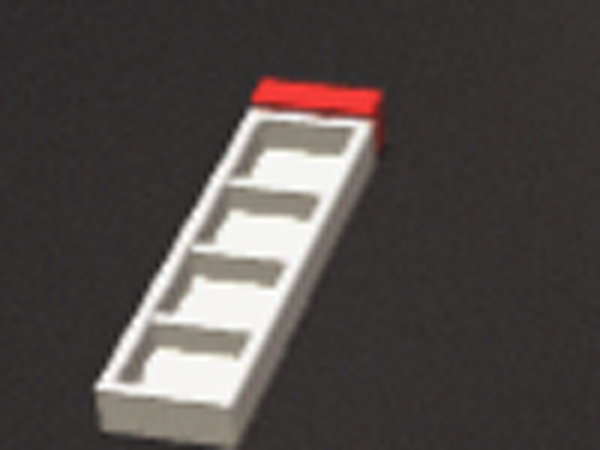

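Run:
```python
from h import *
from scipy.optimize import least_squares
t=r.grab_frame("top"); s=r.grab_frame("side")
L=np.array([(-31,-115),(31,-115),(31,115),(-31,115)])/1000
def pts(p):
    c,s_=np.cos(p[2]),np.sin(p[2]); return np.c_[L@np.array([[c,s_],[-s_,c]])+p[:2],np.full(4,.024)]
obsS=np.array([(231.3,154.7),(254.2,158),(277.2,110.7),(256.7,107.8)])
print([onz(s,*c,.024).round(4).tolist() for c in obsS])
obsT=np.array([(433,297),(462,197),(103,92),(74,190)])/5+[170,205]-.4
fs=least_squares(lambda p:(proj(s,pts(p))-obsS).ravel(),[.47,.2,-.316]); ft=least_squares(lambda p:(proj(t,pts(p))-obsT).ravel(),[.47,.2,-.316])
print(fs.x,fs.fun.round(1)); print(ft.x,ft.fun.round(1))
o=r.get_obs(); print(R.from_rotvec(o["orientation"]).as_matrix().round(3))
```

```text
[[0.4096, 0.1052], [0.4693, 0.0837], [0.5396, 0.3012], [0.4797, 0.3247]]
[ 0.47456937  0.20368394 -0.3114723 ] [ 0.1  0.3 -0.2 -0.2 -0.1 -0.4  0.2  0.3]
[ 0.47032483  0.20589379 -0.31043217] [-0.4 -0.3 -0.3  0.1  0.5  0.3  0.1  0. ]
[[-0.     0.353 -0.936]
 [ 0.    -0.936 -0.353]
 [-1.    -0.     0.   ]]
```

```bash
cat > p.py <<'E'
# work out the increments from the present pose through waypoints "x,y,z,yaw,rows,grip"
import sys
from h import *
def state():
    o=r.get_obs(); M=R.from_rotvec(o["orientation"]).as_matrix()
    return o,M,np.arctan2(M[1,1],M[0,1])
if __name__=="__main__":
    o,M,yaw=state(); p=o["tcp_pos"].copy()
    print("t",round(o["clock"],2),"tcp",p.round(4),"yaw",round(yaw,4),"tilt",M[:,0].round(3),"q1,q7",o["joints"][[0,6]].round(2))
    out=[]
    for w in sys.argv[1:]:
        x,y,z,a,n,g=[float(v) for v in w.split(",")]; n=int(n)
        q=np.array([x,y,z]); st=(q-p)/n; da=-((a-yaw+np.pi)%(2*np.pi)-np.pi)/n
        for i in range(n):
            ty=np.array([np.cos(yaw),np.sin(yaw),0]); tz=np.array([np.sin(yaw),-np.cos(yaw),0])
            k=np.array([-st[2],st@ty,st@tz]).round(3); assert abs(da)<=.12 and np.linalg.norm(st)<=.051,(st,da)
            kw=round(da/.12,2)
            out.append(f"{g:g} {k[0]:g} {k[1]:g} {k[2]:g} {kw:g} 0 0")
            p=p+np.array([0,0,-k[0]])+k[1]*ty+k[2]*tz; yaw-=kw*.12
    for i in range(0,len(out),8): print("; ".join(out[i:i+8]))
    print("ends",p.round(4),round(yaw,4))
E
python3 p.py .5185,-.102,.19,.095,16,85
```

```text
t 0.4 tcp [ 0.2382 -0.6315  0.2481] yaw -1.21 tilt [-0.  0. -1.] q1,q7 [ 1.1  -0.08]
85 0.004 -0.025 -0.028 -0.68 0 0; 85 0.004 -0.022 -0.03 -0.68 0 0; 85 0.004 -0.02 -0.032 -0.68 0 0; 85 0.004 -0.017 -0.033 -0.68 0 0; 85 0.004 -0.014 -0.035 -0.68 0 0; 85 0.004 -0.012 -0.036 -0.68 0 0; 85 0.004 -0.009 -0.036 -0.68 0 0; 85 0.004 -0.006 -0.037 -0.68 0 0
85 0.004 -0.003 -0.037 -0.68 0 0; 85 0.004 0 -0.037 -0.68 0 0; 85 0.004 0.003 -0.037 -0.68 0 0; 85 0.004 0.006 -0.037 -0.68 0 0; 85 0.004 0.009 -0.036 -0.68 0 0; 85 0.004 0.012 -0.035 -0.68 0 0; 85 0.004 0.015 -0.034 -0.68 0 0; 85 0.004 0.018 -0.033 -0.68 0 0
ends [ 0.5153 -0.1022  0.1841] 0.0956
```

{"name": "apply_moves", "arguments": {"increments": "85 0.004 -0.025 -0.028 -0.68 0 0; 85 0.004 -0.022 -0.03 -0.68 0 0; 85 0.004 -0.02 -0.032 -0.68 0 0; 85 0.004 -0.017 -0.033 -0.68 0 0; 85 0.004 -0.014 -0.035 -0.68 0 0; 85 0.004 -0.012 -0.036 -0.68 0 0; 85 0.004 -0.009 -0.036 -0.68 0 0; 85 0.004 -0.006 -0.037 -0.68 0 0", "squeeze": 30}}

```text
clock: 1.2
tcp_pos: [0.379, -0.3652, 0.2164]
orientation: [1.604, 0.893, -1.604]
contact_force: [0.6, -0.5, 0.2]
grip_width: 0.0848
```

{"name": "apply_moves", "arguments": {"increments": "85 0.004 -0.003 -0.037 -0.68 0 0; 85 0.004 0 -0.037 -0.68 0 0; 85 0.004 0.003 -0.037 -0.68 0 0; 85 0.004 0.006 -0.037 -0.68 0 0; 85 0.004 0.009 -0.036 -0.68 0 0; 85 0.004 0.012 -0.035 -0.68 0 0; 85 0.004 0.015 -0.034 -0.68 0 0; 85 0.004 0.018 -0.033 -0.68 0 0"}}

```text
clock: 2.0
tcp_pos: [0.516, -0.1011, 0.1844]
orientation: [1.136, 1.253, -1.136]
contact_force: [0.9, -0.6, -0.3]
grip_width: 0.0849
```

```bash
python3 p.py .5185,-.102,.14,.095,4,85 .5185,-.102,.068,.095,8,85
python3 - <<'E'
from h import *
t=r.grab_frame("top"); s=r.grab_frame("side"); o=r.get_obs(); print(o["tcp_pos"])
cv2.imwrite("pics/a1.png",np.hstack([cv2.resize(t["color"][160:270,270:410],None,fx=3,fy=3),cv2.resize(s["color"][80:300,200:320],None,fx=1.5,fy=1.5)]) if 0 else cv2.resize(s["color"][60:310,180:380],None,fx=2.4,fy=2.4))
E
```

```text
t 2.0 tcp [ 0.516  -0.1011  0.1844] yaw 0.0985 tilt [ 0.001 -0.    -1.   ] q1,q7 [ 0.46 -0.01]
85 0.011 0.001 0 0.01 0 0; 85 0.011 0.001 0 0.01 0 0; 85 0.011 0.001 0 0.01 0 0; 85 0.011 0.001 0 0.01 0 0; 85 0.009 -0 0 -0 0 0; 85 0.009 -0 0 -0 0 0; 85 0.009 -0 0 -0 0 0; 85 0.009 -0 0 -0 0 0
85 0.009 -0 0 -0 0 0; 85 0.009 -0 0 -0 0 0; 85 0.009 -0 0 -0 0 0; 85 0.009 -0 0 -0 0 0
ends [ 0.52   -0.1007  0.0684] 0.0937
[ 0.51753308 -0.09638754  0.18448566]
```

View pics/a1.png

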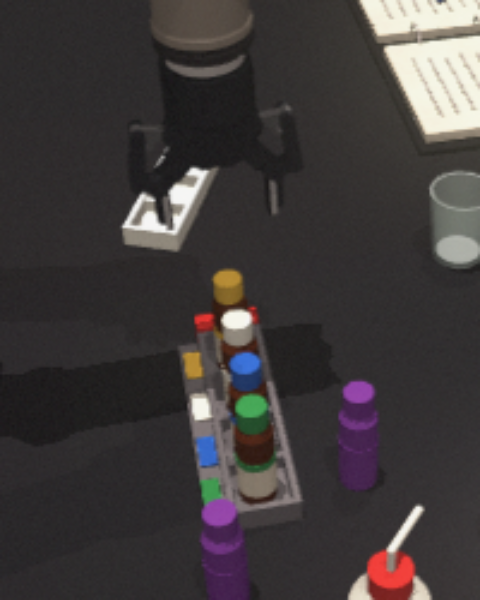

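The view shows the gripper open above the row's far end. Its jaws lie across the rack, and nothing has been disturbed. The arm lags a little, so I re-read the pose once it has settled.

{"name": "apply_moves", "arguments": {"increments": "85 0.01 0.001 0.003 0 0 0; 85 0.01 0 0.002 0 0 0; 85 0.01 0 0 0 0 0; 85 0.01 0 0 0 0 0; 85 0 0 0 0 0 0; 85 0 0 0 0 0 0; 85 0 0 0 0 0 0; 85 0 0 0 0 0 0"}}

```text
clock: 2.9
tcp_pos: [0.5172, -0.1072, 0.1448]
orientation: [1.139, 1.252, -1.138]
contact_force: [0.6, -0.2, 0.3]
grip_width: 0.0849
```

```bash
python3 p.py .5185,-.102,.068,.095,9,85 .5185,-.102,.068,.095,3,30
```

```text
t 2.9 tcp [ 0.5172 -0.1072  0.1448] yaw 0.0956 tilt [ 0.001 -0.    -1.   ] q1,q7 [ 0.45 -0.04]
85 0.009 0 -0.001 0 0 0; 85 0.009 0 -0.001 0 0 0; 85 0.009 0 -0.001 0 0 0; 85 0.009 0 -0.001 0 0 0; 85 0.009 0 -0.001 0 0 0; 85 0.009 0 -0.001 0 0 0; 85 0.009 0 -0.001 0 0 0; 85 0.009 0 -0.001 0 0 0
85 0.009 0 -0.001 0 0 0; 30 -0.001 0.001 0.001 0 0 0; 30 -0.001 0.001 0.001 0 0 0; 30 -0.001 0.001 0.001 0 0 0
ends [ 0.5196 -0.1009  0.0668] 0.0956
```

{"name": "apply_moves", "arguments": {"increments": "85 0.01 0.001 -0.003 0 0 0; 85 0.01 0 -0.002 0 0 0; 85 0.01 0 0 0 0 0; 85 0.01 0 0 0 0 0; 85 0.01 0 0 0 0 0; 85 0.01 0 0 0 0 0; 85 0.01 0 0 0 0 0; 85 0.007 0 0 0 0 0"}}

```text
clock: 3.7
tcp_pos: [0.517, -0.1021, 0.0662]
orientation: [1.138, 1.254, -1.139]
contact_force: [-0.4, -0.1, 0.4]
grip_width: 0.085
```

{"name": "apply_moves", "arguments": {"increments": "85 0 0 0 0 0 0; 25 0 0 0 0 0 0; 25 0 0 0 0 0 0; 25 0 0 0 0 0 0; 25 0 0 0 0 0 0; 25 0 0 0 0 0 0; 25 0 0 0 0 0 0; 25 0 0 0 0 0 0"}}

```text
clock: 4.5
tcp_pos: [0.5178, -0.1022, 0.0678]
orientation: [1.139, 1.252, -1.138]
contact_force: [-0.7, 0.5, 6.1]
grip_width: 0.0333
```

```bash
python3 - <<'E'
from h import *
s=r.grab_frame("side"); o=r.get_obs(); print(o["tcp_pos"],o["contact_force"])
big(s,220,90,110,120,5,"pics/a2.png")
E
python3 p.py .5185,-.102,.22,.095,4,25 .4467,.1248,.22,-.311,6,25
```

```text
[ 0.51774792 -0.10216994  0.06775266] [-0.39377032 -0.31187368  4.95672306]
t 4.55 tcp [ 0.5177 -0.1022  0.0678] yaw 0.0955 tilt [ 0.001 -0.    -1.   ] q1,q7 [ 0.4  -0.12]
25 -0.038 0 -0 0 0 0; 25 -0.038 0 -0 0 0 0; 25 -0.038 0 -0 0 0 0; 25 -0.038 0 -0 0 0 0; 25 -0 -0.008 -0.039 0.56 0 0; 25 -0 -0.011 -0.038 0.56 0 0; 25 -0 -0.013 -0.037 0.56 0 0; 25 -0 -0.016 -0.036 0.56 0 0
25 -0 -0.018 -0.035 0.56 0 0; 25 -0 -0.021 -0.034 0.56 0 0
ends [0.4464 0.1241 0.2198] -0.3077
```

View pics/a2.png

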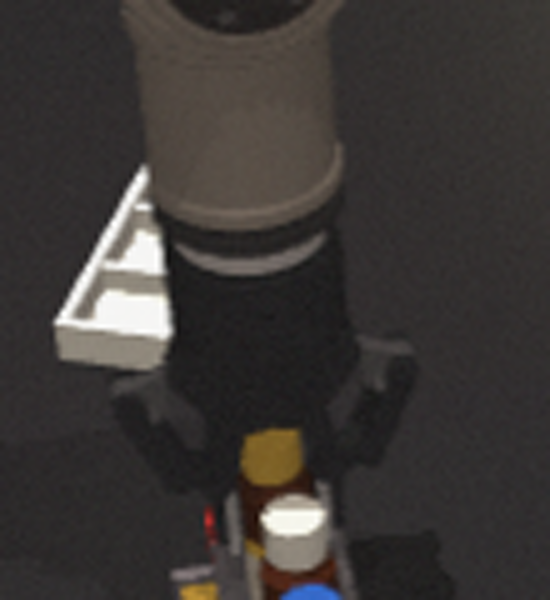

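Grip width is 33 mm and the yellow bottle is between the pads. Lifting it and carrying it across.

{"name": "apply_moves", "arguments": {"increments": "25 -0.01 0 0 0 0 0; 25 -0.02 0 0 0 0 0; 25 -0.03 0 0 0 0 0; 25 -0.03 0 0 0 0 0; 25 -0.03 0 0 0 0 0; 25 -0.02 0 0 0 0 0; 25 -0.01 0 0 0 0 0; 25 0 0 0 0 0 0", "squeeze": 40}}

```text
clock: 5.35
tcp_pos: [0.5177, -0.1022, 0.2184]
orientation: [1.139, 1.251, -1.138]
contact_force: [-0.4, -0.7, -2.5]
grip_width: 0.0331
```

```bash
python3 p.py .4467,.1248,.218,-.311,12,25
```

```text
t 5.35 tcp [ 0.5177 -0.1022  0.2184] yaw 0.0954 tilt [ 0.002 -0.001 -1.   ] q1,q7 [0.48 0.01]
25 0 -0.004 -0.019 0.28 0 0; 25 0 -0.005 -0.019 0.28 0 0; 25 0 -0.005 -0.019 0.28 0 0; 25 0 -0.006 -0.019 0.28 0 0; 25 0 -0.007 -0.019 0.28 0 0; 25 0 -0.007 -0.018 0.28 0 0; 25 0 -0.008 -0.018 0.28 0 0; 25 0 -0.008 -0.018 0.28 0 0
25 0 -0.009 -0.018 0.28 0 0; 25 0 -0.01 -0.017 0.28 0 0; 25 0 -0.01 -0.017 0.28 0 0; 25 0 -0.011 -0.017 0.28 0 0
ends [0.4472 0.1245 0.2184] -0.3078
```

{"name": "apply_moves", "arguments": {"increments": "25 0 -0.004 -0.019 0.28 0 0; 25 0 -0.005 -0.019 0.28 0 0; 25 0 -0.005 -0.019 0.28 0 0; 25 0 -0.006 -0.019 0.28 0 0; 25 0 -0.007 -0.019 0.28 0 0; 25 0 -0.007 -0.018 0.28 0 0; 25 0 -0.008 -0.018 0.28 0 0; 25 0 -0.008 -0.018 0.28 0 0"}}

```text
clock: 6.15
tcp_pos: [0.4691, 0.0488, 0.2157]
orientation: [1.335, 1.123, -1.339]
contact_force: [0.5, -0.3, -2.0]
grip_width: 0.0328
```

{"name": "apply_moves", "arguments": {"increments": "25 0 -0.009 -0.018 0.28 0 0; 25 0 -0.01 -0.017 0.28 0 0; 25 0 -0.01 -0.017 0.28 0 0; 25 0 -0.011 -0.017 0.28 0 0; 25 0.02 0 0 0 0 0; 25 0.03 0 0 0 0 0; 25 0.02 0 0 0 0 0; 25 0 0 0 0 0 0"}}

```text
clock: 6.95
tcp_pos: [0.4438, 0.1236, 0.1438]
orientation: [1.426, 1.051, -1.439]
contact_force: [-1.4, 0.3, -1.9]
grip_width: 0.0332
```

```bash
python3 p.py .4467,.1248,.0685,-.311,8,25
python3 - <<'E'
from h import *
t=r.grab_frame("top"); s=r.grab_frame("side")
a=cv2.resize(t["color"][180:300,160:320],None,fx=2.5,fy=2.5); b=cv2.resize(s["color"][60:210,180:320],(400,429))
a=cv2.copyMakeBorder(a,0,129,0,0,cv2.BORDER_CONSTANT); cv2.imwrite("pics/a3.png",np.hstack([a,b]))
E
```

```text
t 6.95 tcp [0.4438 0.1236 0.1438] yaw -0.307 tilt [-0.008 -0.002 -1.   ] q1,q7 [ 0.06 -0.94]
25 0.009 0 -0 0 0 0; 25 0.009 0 -0 0 0 0; 25 0.009 0 -0 0 0 0; 25 0.009 0 -0 0 0 0; 25 0.009 0 -0 0 0 0; 25 0.009 0 -0 0 0 0; 25 0.009 0 -0 0 0 0; 25 0.009 0 -0 0 0 0
ends [0.4438 0.1236 0.0718] -0.307
```

View pics/a3.png

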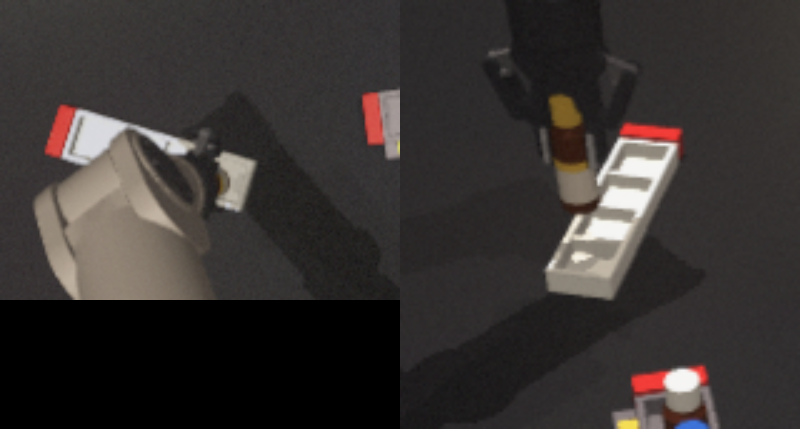

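Yellow hangs upright over the white rack, with its foot heading for the near (far-from-red) place. Lowering it.

{"name": "apply_moves", "arguments": {"increments": "25 0.015 0.002 -0.002 0 0 0; 25 0.015 0 0 0 0 0; 25 0.015 0 0 0 0 0; 25 0.01 0 0 0 0 0; 25 0.005 0 0 0 0 0; 25 0.005 0 0 0 0 0; 25 0 0 0 0 0 0; 25 0 0 0 0 0 0"}}

```text
clock: 7.85
tcp_pos: [0.4496, 0.126, 0.0826]
orientation: [1.433, 1.047, -1.431]
contact_force: [0.7, -0.0, -1.8]
grip_width: 0.0328
```

```bash
python3 p.py .4467,.1248,.0685,-.311,4,25
python3 - <<'E'
from h import *
s=r.grab_frame("side"); print(r.get_obs()["tcp_pos"])
big(s,200,80,110,90,6,"pics/a4.png")
E
```

```text
t 7.85 tcp [0.4496 0.126  0.0826] yaw -0.3076 tilt [ 0.001  0.    -1.   ] q1,q7 [ 0.   -1.03]
25 0.004 -0.001 0.001 0.01 0 0; 25 0.004 -0.001 0.001 0.01 0 0; 25 0.004 -0.001 0.001 0.01 0 0; 25 0.004 -0.001 0.001 0.01 0 0
ends [0.4446 0.1234 0.0666] -0.3124
[0.44970599 0.1260169  0.08271291]
```

View pics/a4.png

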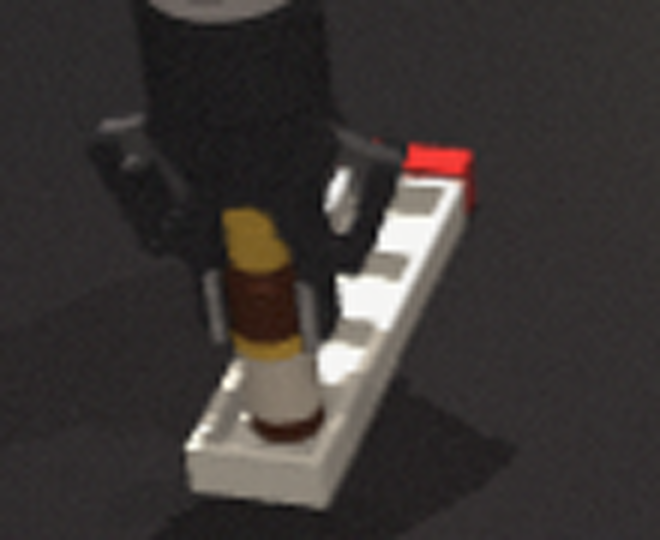

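The foot is inside the place (crop (288,425)). Correcting 3 mm and setting it down.

{"name": "apply_moves", "arguments": {"increments": "25 0 -0.002 0.002 0 0 0; 25 0.003 0 0 0 0 0; 25 0.003 0 0 0 0 0; 25 0.003 0 0 0 0 0; 25 0.003 0 0 0 0 0; 25 0.002 0 0 0 0 0; 25 0 0 0 0 0 0; 25 0 0 0 0 0 0"}}

```text
clock: 8.7
tcp_pos: [0.4468, 0.1247, 0.0682]
orientation: [1.432, 1.048, -1.432]
contact_force: [-0.1, -0.2, -2.3]
grip_width: 0.0329
```

```bash
python3 p.py
```

```text
t 8.7 tcp [0.4468 0.1247 0.0682] yaw -0.3075 tilt [-0.  0. -1.] q1,q7 [-0.01 -1.05]
ends [0.4468 0.1247 0.0682] -0.3075
```

{"name": "apply_moves", "arguments": {"increments": "25 0.001 0 0 0 0 0; 25 0 0 0 0 0 0; 25 0 0 0 0 0 0; 25 0 0 0 0 0 0; 25 0 0 0 0 0 0; 25 0 0 0 0 0 0; 25 0 0 0 0 0 0; 25 0 0 0 0 0 0"}}

```text
clock: 9.5
tcp_pos: [0.4472, 0.1247, 0.0677]
orientation: [1.433, 1.047, -1.431]
contact_force: [0.4, -0.1, 6.0]
grip_width: 0.033
```

{"name": "apply_moves", "arguments": {"increments": "45 0 0 0 0 0 0; 60 0 0 0 0 0 0; 85 0 0 0 0 0 0; 85 0 0 0 0 0 0; 85 0 0 0 0 0 0; 85 -0.01 0 0 0 0 0; 85 -0.03 0 0 0 0 0; 85 -0.04 0 0 0 0 0"}}

```text
clock: 10.3
tcp_pos: [0.4455, 0.1243, 0.1475]
orientation: [1.429, 1.05, -1.435]
contact_force: [0.4, -0.6, -0.3]
grip_width: 0.085
```

{"name": "apply_moves", "arguments": {"increments": "85 -0.04 0 0 0 0 0; 85 -0.01 0 0 0 0 0; 85 0 0 0 0 0 0; 85 0 0 0 0 0 0; 85 0 0 0 0 0 0; 85 0 0 0 0 0 0; 85 0 0 0 0 0 0; 85 0 0 0 0 0 0"}}

```text
clock: 11.1
tcp_pos: [0.4465, 0.1246, 0.1967]
orientation: [1.431, 1.048, -1.433]
contact_force: [-0.5, -0.4, -0.2]
grip_width: 0.0853
```

```bash
python3 p.py .5235,-.157,.18,.095,12,85
python3 - <<'E'
from h import *
s=r.grab_frame("side")
big(s,200,80,110,90,6,"pics/a5.png")
E
```

```text
t 11.1 tcp [0.4465 0.1246 0.1967] yaw -0.3074 tilt [-0.001 -0.    -1.   ] q1,q7 [ 0.1  -0.88]
85 0.001 0.013 0.02 -0.28 0 0; 85 0.001 0.013 0.021 -0.28 0 0; 85 0.001 0.012 0.021 -0.28 0 0; 85 0.001 0.011 0.022 -0.28 0 0; 85 0.001 0.01 0.022 -0.28 0 0; 85 0.001 0.01 0.022 -0.28 0 0; 85 0.001 0.009 0.023 -0.28 0 0; 85 0.001 0.008 0.023 -0.28 0 0
85 0.001 0.007 0.023 -0.28 0 0; 85 0.001 0.007 0.023 -0.28 0 0; 85 0.001 0.006 0.024 -0.28 0 0; 85 0.001 0.005 0.024 -0.28 0 0
ends [ 0.5245 -0.1569  0.1847] 0.0958
```

View pics/a5.png

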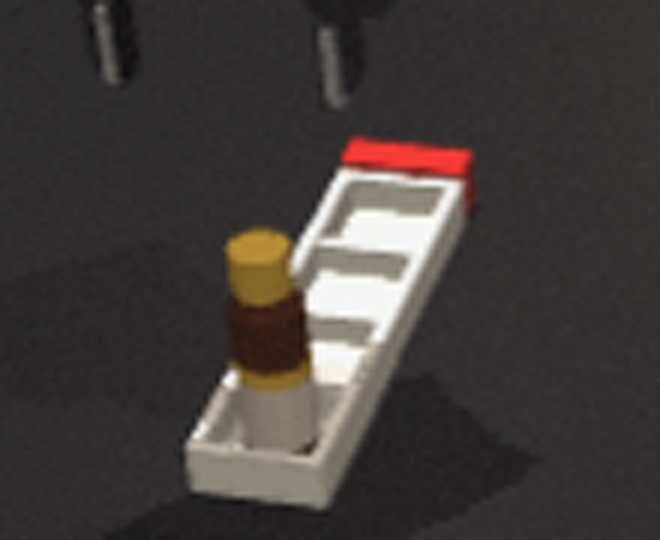

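Yellow stands upright in the near place and is released. Moving on to the white-capped bottle.

{"name": "apply_moves", "arguments": {"increments": "85 0.001 0.013 0.02 -0.28 0 0; 85 0.001 0.013 0.021 -0.28 0 0; 85 0.001 0.012 0.021 -0.28 0 0; 85 0.001 0.011 0.022 -0.28 0 0; 85 0.001 0.01 0.022 -0.28 0 0; 85 0.001 0.01 0.022 -0.28 0 0; 85 0.001 0.009 0.023 -0.28 0 0; 85 0.001 0.008 0.023 -0.28 0 0"}}

```text
clock: 11.95
tcp_pos: [0.4988, -0.0641, 0.1892]
orientation: [1.237, 1.191, -1.237]
contact_force: [0.3, 0.2, -0.7]
grip_width: 0.0851
```

{"name": "apply_moves", "arguments": {"increments": "85 0.001 0.007 0.023 -0.28 0 0; 85 0.001 0.007 0.023 -0.28 0 0; 85 0.001 0.006 0.024 -0.28 0 0; 85 0.001 0.005 0.024 -0.28 0 0; 85 0.02 0 0 0 0 0; 85 0.02 0 0 0 0 0; 85 0 0 0 0 0 0; 85 0 0 0 0 0 0"}}

```text
clock: 12.75
tcp_pos: [0.5247, -0.1566, 0.1453]
orientation: [1.138, 1.254, -1.138]
contact_force: [0.7, 0.3, 0.1]
grip_width: 0.0851
```

```bash
python3 p.py .5235,-.157,.068,.095,8,85
python3 - <<'E'
from h import *
t=r.grab_frame("top")
c=t["color"]; H=cv2.cvtColor(c,cv2.COLOR_BGR2HSV); m=cv2.inRange(H,(18,100,70),(35,255,255)); m[:,:200]=0; m[:215]=0; m[270:]=0; m[:,290:]=0
ys,xs=np.where(m); print(len(xs),xs.mean(),ys.mean(),np.ptp(xs),np.ptp(ys),onz(t,xs.mean(),ys.mean(),.114), r.get_obs()["tcp_pos"])
E
```

```text
t 12.75 tcp [ 0.5247 -0.1566  0.1453] yaw 0.096 tilt [-0.001  0.    -1.   ] q1,q7 [0.54 0.04]
85 0.01 -0 0 0 0 0; 85 0.01 -0 0 0 0 0; 85 0.01 -0 0 0 0 0; 85 0.01 -0 0 0 0 0; 85 0.01 -0 0 0 0 0; 85 0.01 -0 0 0 0 0; 85 0.01 -0 0 0 0 0; 85 0.01 -0 0 0 0 0
ends [ 0.5247 -0.1566  0.0653] 0.096
90 245.26666666666668 251.48888888888888 13 10 [0.44770743 0.11933288] [ 0.52523959 -0.15664475  0.14598692]
```

Yellow's cap is measured at (0.448, 0.119). The visible cap side biases y towards the camera, so this agrees with the intended place.

{"name": "apply_moves", "arguments": {"increments": "85 0.01 -0.001 0 0 0 0; 85 0.01 0 0 0 0 0; 85 0.01 0 0 0 0 0; 85 0.01 0 0 0 0 0; 85 0.01 0 0 0 0 0; 85 0.01 0 0 0 0 0; 85 0.01 0 0 0 0 0; 85 0.008 0 0 0 0 0"}}

```text
clock: 13.6
tcp_pos: [0.5235, -0.1569, 0.0662]
orientation: [1.138, 1.254, -1.139]
contact_force: [-0.7, 0.2, -0.1]
grip_width: 0.0852
```

{"name": "apply_moves", "arguments": {"increments": "85 0 0 0 0 0 0; 25 0 0 0 0 0 0; 25 0 0 0 0 0 0; 25 0 0 0 0 0 0; 25 0 0 0 0 0 0; 25 0 0 0 0 0 0; 25 0 0 0 0 0 0; 25 -0.01 0 0 0 0 0"}}

```text
clock: 14.4
tcp_pos: [0.5227, -0.1568, 0.0765]
orientation: [1.138, 1.255, -1.14]
contact_force: [-0.7, -0.8, -2.0]
grip_width: 0.0329
```

{"name": "apply_moves", "arguments": {"increments": "25 -0.02 0 0 0 0 0; 25 -0.03 0 0 0 0 0; 25 -0.03 0 0 0 0 0; 25 -0.03 0 0 0 0 0; 25 -0.02 0 0 0 0 0; 25 -0.01 0 0 0 0 0; 25 0 0 0 0 0 0; 25 0 0 0 0 0 0"}}

```text
clock: 15.2
tcp_pos: [0.523, -0.157, 0.2164]
orientation: [1.138, 1.254, -1.14]
contact_force: [0.3, 0.3, -2.1]
grip_width: 0.0327
```

```bash
python3 p.py .4638,.1781,.218,-.311,16,25
```

```text
t 15.2 tcp [ 0.523  -0.157   0.2164] yaw 0.0955 tilt [-0.002  0.    -1.   ] q1,q7 [0.58 0.1 ]
25 -0 -0.002 -0.021 0.21 0 0; 25 -0 -0.002 -0.021 0.21 0 0; 25 -0 -0.003 -0.021 0.21 0 0; 25 -0 -0.003 -0.021 0.21 0 0; 25 -0 -0.004 -0.021 0.21 0 0; 25 -0 -0.004 -0.021 0.21 0 0; 25 -0 -0.005 -0.021 0.21 0 0; 25 -0 -0.005 -0.021 0.21 0 0
25 -0 -0.006 -0.02 0.21 0 0; 25 -0 -0.006 -0.02 0.21 0 0; 25 -0 -0.007 -0.02 0.21 0 0; 25 -0 -0.007 -0.02 0.21 0 0; 25 -0 -0.008 -0.02 0.21 0 0; 25 -0 -0.008 -0.02 0.21 0 0; 25 -0 -0.009 -0.019 0.21 0 0; 25 -0 -0.009 -0.019 0.21 0 0
ends [0.4655 0.1779 0.2164] -0.3077
```

{"name": "apply_moves", "arguments": {"increments": "25 0 -0.002 -0.021 0.21 0 0; 25 0 -0.002 -0.021 0.21 0 0; 25 0 -0.003 -0.021 0.21 0 0; 25 0 -0.003 -0.021 0.21 0 0; 25 0 -0.004 -0.021 0.21 0 0; 25 0 -0.004 -0.021 0.21 0 0; 25 0 -0.005 -0.021 0.21 0 0; 25 0 -0.005 -0.021 0.21 0 0"}}

```text
clock: 16.0
tcp_pos: [0.4933, 0.0117, 0.2157]
orientation: [1.286, 1.159, -1.29]
contact_force: [-0.7, -0.1, -1.5]
grip_width: 0.0327
```

{"name": "apply_moves", "arguments": {"increments": "25 0 -0.006 -0.02 0.21 0 0; 25 0 -0.006 -0.02 0.21 0 0; 25 0 -0.007 -0.02 0.21 0 0; 25 0 -0.007 -0.02 0.21 0 0; 25 0 -0.008 -0.02 0.21 0 0; 25 0 -0.008 -0.02 0.21 0 0; 25 0 -0.009 -0.019 0.21 0 0; 25 0 -0.009 -0.019 0.21 0 0"}}

```text
clock: 16.8
tcp_pos: [0.465, 0.1783, 0.2157]
orientation: [1.43, 1.048, -1.435]
contact_force: [0.2, 0.8, -1.5]
grip_width: 0.0328
```

{"name": "apply_moves", "arguments": {"increments": "25 0.015 0 0 0 0 0; 25 0.02 0 0 0 0 0; 25 0.01 0 0 0 0 0; 25 0 0 0 0 0 0; 25 0 0 0 0 0 0; 25 0 0 0 0 0 0; 25 0 0 0 0 0 0; 25 0 0 0 0 0 0"}}

```text
clock: 17.6
tcp_pos: [0.4665, 0.1779, 0.1728]
orientation: [1.433, 1.047, -1.431]
contact_force: [-0.5, 0.1, -1.3]
grip_width: 0.0331
```

```bash
python3 p.py .4638,.1781,.068,-.311,8,25
python3 - <<'E'
from h import *
s=r.grab_frame("side")
big(s,200,60,110,110,5,"pics/a6.png")
E
```

```text
t 17.6 tcp [0.4665 0.1779 0.1728] yaw -0.3079 tilt [ 0.001  0.    -1.   ] q1,q7 [-0.   -1.03]
25 0.013 -0 0 0 0 0; 25 0.013 -0 0 0 0 0; 25 0.013 -0 0 0 0 0; 25 0.013 -0 0 0 0 0; 25 0.013 -0 0 0 0 0; 25 0.013 -0 0 0 0 0; 25 0.013 -0 0 0 0 0; 25 0.013 -0 0 0 0 0
ends [0.4665 0.1779 0.0688] -0.3079
```

View pics/a6.png

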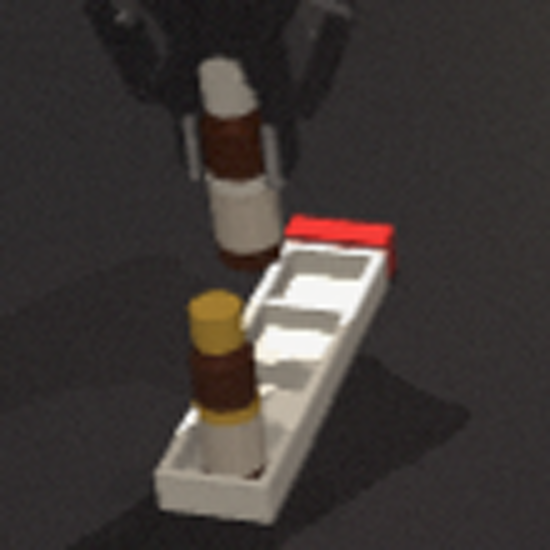

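White is upright over the next place and yellow is undisturbed. Lowering.

{"name": "apply_moves", "arguments": {"increments": "25 0.01 -0.003 0.001 0 0 0; 25 0.02 0 0 0 0 0; 25 0.02 0 0 0 0 0; 25 0.02 0 0 0 0 0; 25 0.015 0 0 0 0 0; 25 0.008 0 0 0 0 0; 25 0.004 0 0 0 0 0; 25 0 0 0 0 0 0"}}

```text
clock: 18.45
tcp_pos: [0.4628, 0.1779, 0.075]
orientation: [1.432, 1.048, -1.432]
contact_force: [-0.0, -0.2, -1.1]
grip_width: 0.0329
```

{"name": "apply_moves", "arguments": {"increments": "25 0.002 0 0 0 0 0; 25 0.002 0 0 0 0 0; 25 0.002 0 0 0 0 0; 25 0 0 0 0 0 0; 25 0 0 0 0 0 0; 25 0 0 0 0 0 0; 25 0 0 0 0 0 0; 25 0 0 0 0 0 0"}}

```text
clock: 19.25
tcp_pos: [0.4631, 0.1779, 0.0694]
orientation: [1.432, 1.048, -1.432]
contact_force: [0.5, 0.3, -1.1]
grip_width: 0.033
```

{"name": "apply_moves", "arguments": {"increments": "25 0.001 0 0 0 0 0; 25 0 0 0 0 0 0; 25 0.001 0 0 0 0 0; 25 0 0 0 0 0 0; 25 0 0 0 0 0 0; 25 0 0 0 0 0 0; 25 0 0 0 0 0 0; 25 0 0 0 0 0 0"}}

```text
clock: 20.05
tcp_pos: [0.4632, 0.178, 0.0678]
orientation: [1.432, 1.047, -1.432]
contact_force: [-1.3, -0.0, 5.8]
grip_width: 0.033
```

Contact at 5.8 N. Releasing and going up.

{"name": "apply_moves", "arguments": {"increments": "45 0 0 0 0 0 0; 60 0 0 0 0 0 0; 85 0 0 0 0 0 0; 85 0 0 0 0 0 0; 85 0 0 0 0 0 0; 85 -0.01 0 0 0 0 0; 85 -0.03 0 0 0 0 0; 85 -0.04 0 0 0 0 0"}}

```text
clock: 20.85
tcp_pos: [0.4618, 0.1775, 0.1475]
orientation: [1.429, 1.049, -1.435]
contact_force: [0.8, 0.6, 0.7]
grip_width: 0.085
```

{"name": "apply_moves", "arguments": {"increments": "85 -0.04 0 0 0 0 0; 85 -0.01 0 0 0 0 0; 85 0 0 0 0 0 0; 85 0 0 0 0 0 0; 85 0 0 0 0 0 0; 85 0 0 0 0 0 0; 85 0 0 0 0 0 0; 85 0 0 0 0 0 0"}}

```text
clock: 21.65
tcp_pos: [0.4628, 0.1778, 0.1967]
orientation: [1.431, 1.048, -1.433]
contact_force: [0.2, -0.2, 0.0]
grip_width: 0.0853
```

```bash
python3 p.py .529,-.213,.195,.095,16,85
```

```text
t 21.65 tcp [0.4628 0.1778 0.1967] yaw -0.3074 tilt [-0.001 -0.    -1.   ] q1,q7 [ 0.02 -1.  ]
85 0 0.011 0.022 -0.21 0 0; 85 0 0.011 0.022 -0.21 0 0; 85 0 0.01 0.023 -0.21 0 0; 85 0 0.01 0.023 -0.21 0 0; 85 0 0.009 0.023 -0.21 0 0; 85 0 0.008 0.023 -0.21 0 0; 85 0 0.008 0.023 -0.21 0 0; 85 0 0.007 0.024 -0.21 0 0
85 0 0.007 0.024 -0.21 0 0; 85 0 0.006 0.024 -0.21 0 0; 85 0 0.005 0.024 -0.21 0 0; 85 0 0.005 0.024 -0.21 0 0; 85 0 0.004 0.024 -0.21 0 0; 85 0 0.004 0.025 -0.21 0 0; 85 0 0.003 0.025 -0.21 0 0; 85 0 0.002 0.025 -0.21 0 0
ends [ 0.5279 -0.2132  0.1967] 0.0958
```

{"name": "apply_moves", "arguments": {"increments": "85 0 0.011 0.022 -0.21 0 0; 85 0 0.011 0.022 -0.21 0 0; 85 0 0.01 0.023 -0.21 0 0; 85 0 0.01 0.023 -0.21 0 0; 85 0 0.009 0.023 -0.21 0 0; 85 0 0.008 0.023 -0.21 0 0; 85 0 0.008 0.023 -0.21 0 0; 85 0 0.007 0.024 -0.21 0 0"}}

```text
clock: 22.45
tcp_pos: [0.4956, -0.0181, 0.1972]
orientation: [1.286, 1.158, -1.286]
contact_force: [0.9, -0.2, 0.3]
grip_width: 0.085
```

{"name": "apply_moves", "arguments": {"increments": "85 0 0.007 0.024 -0.21 0 0; 85 0 0.006 0.024 -0.21 0 0; 85 0 0.005 0.024 -0.21 0 0; 85 0 0.005 0.024 -0.21 0 0; 85 0 0.004 0.024 -0.21 0 0; 85 0 0.004 0.025 -0.21 0 0; 85 0 0.003 0.025 -0.21 0 0; 85 0 0.002 0.025 -0.21 0 0"}}

```text
clock: 23.25
tcp_pos: [0.5282, -0.2142, 0.197]
orientation: [1.138, 1.254, -1.138]
contact_force: [-0.1, 1.1, 0.4]
grip_width: 0.0851
```

{"name": "apply_moves", "arguments": {"increments": "85 0.02 0 0 0 0 0; 85 0.02 0 0 0 0 0; 85 0.01 0 0 0 0 0; 85 0 0 0 0 0 0; 85 0 0 0 0 0 0; 85 0 0 0 0 0 0; 85 0 0 0 0 0 0; 85 0 0 0 0 0 0"}}

```text
clock: 24.05
tcp_pos: [0.5284, -0.2132, 0.148]
orientation: [1.139, 1.252, -1.138]
contact_force: [-0.3, -0.8, -1.4]
grip_width: 0.0851
```

```bash
python3 p.py .529,-.213,.068,.095,8,85
python3 - <<'E'
from h import *
s=r.grab_frame("side")
big(s,190,90,160,210,2.8,"pics/a7.png")
E
```

```text
t 24.05 tcp [ 0.5284 -0.2132  0.148 ] yaw 0.0956 tilt [ 0.001 -0.001 -1.   ] q1,q7 [0.64 0.13]
85 0.01 0 -0 0 0 0; 85 0.01 0 -0 0 0 0; 85 0.01 0 -0 0 0 0; 85 0.01 0 -0 0 0 0; 85 0.01 0 -0 0 0 0; 85 0.01 0 -0 0 0 0; 85 0.01 0 -0 0 0 0; 85 0.01 0 -0 0 0 0
ends [ 0.5284 -0.2132  0.068 ] 0.0956
```

View pics/a7.png

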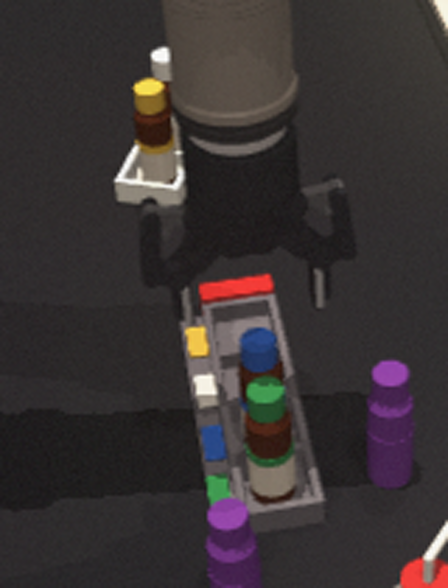

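Yellow and white stand upright in the white rack. Blue and green remain, and the far purple look-alike stays clear of the fingers.

{"name": "apply_moves", "arguments": {"increments": "85 0.01 0.001 0 0 0 0; 85 0.01 0 0 0 0 0; 85 0.01 0 0 0 0 0; 85 0.01 0 0 0 0 0; 85 0.01 0 0 0 0 0; 85 0.01 0 0 0 0 0; 85 0.01 0 0 0 0 0; 85 0.01 0 0 0 0 0"}}

```text
clock: 24.9
tcp_pos: [0.5291, -0.213, 0.0664]
orientation: [1.138, 1.253, -1.138]
contact_force: [0.2, 0.9, -0.6]
grip_width: 0.0852
```

{"name": "apply_moves", "arguments": {"increments": "85 0 0 0 0 0 0; 25 0 0 0 0 0 0; 25 0 0 0 0 0 0; 25 0 0 0 0 0 0; 25 0 0 0 0 0 0; 25 0 0 0 0 0 0; 25 0 0 0 0 0 0; 25 -0.01 0 0 0 0 0"}}

```text
clock: 25.7
tcp_pos: [0.528, -0.2128, 0.0765]
orientation: [1.138, 1.255, -1.14]
contact_force: [0.2, 0.1, -1.1]
grip_width: 0.0329
```

{"name": "apply_moves", "arguments": {"increments": "25 -0.02 0 0 0 0 0; 25 -0.03 0 0 0 0 0; 25 -0.03 0 0 0 0 0; 25 -0.03 0 0 0 0 0; 25 -0.02 0 0 0 0 0; 25 -0.01 0 0 0 0 0; 25 0 0 0 0 0 0; 25 0 0 0 0 0 0"}}

```text
clock: 26.5
tcp_pos: [0.5283, -0.213, 0.2163]
orientation: [1.138, 1.254, -1.139]
contact_force: [-0.0, -0.7, -1.0]
grip_width: 0.0325
```

```bash
python3 p.py .481,.2315,.218,-.308,16,25
```

```text
t 26.5 tcp [ 0.5283 -0.213   0.2163] yaw 0.0955 tilt [-0.002  0.    -1.   ] q1,q7 [0.67 0.18]
25 -0 -0 -0.028 0.21 0 0; 25 -0 -0.001 -0.028 0.21 0 0; 25 -0 -0.002 -0.028 0.21 0 0; 25 -0 -0.002 -0.028 0.21 0 0; 25 -0 -0.003 -0.028 0.21 0 0; 25 -0 -0.004 -0.028 0.21 0 0; 25 -0 -0.005 -0.028 0.21 0 0; 25 -0 -0.005 -0.027 0.21 0 0
25 -0 -0.006 -0.027 0.21 0 0; 25 -0 -0.007 -0.027 0.21 0 0; 25 -0 -0.007 -0.027 0.21 0 0; 25 -0 -0.008 -0.027 0.21 0 0; 25 -0 -0.009 -0.027 0.21 0 0; 25 -0 -0.009 -0.026 0.21 0 0; 25 -0 -0.01 -0.026 0.21 0 0; 25 -0 -0.011 -0.026 0.21 0 0
ends [0.4801 0.2325 0.2163] -0.3077
```

{"name": "apply_moves", "arguments": {"increments": "25 0 0 -0.028 0.21 0 0; 25 0 -0.001 -0.028 0.21 0 0; 25 0 -0.002 -0.028 0.21 0 0; 25 0 -0.002 -0.028 0.21 0 0; 25 0 -0.003 -0.028 0.21 0 0; 25 0 -0.004 -0.028 0.21 0 0; 25 0 -0.005 -0.028 0.21 0 0; 25 0 -0.005 -0.027 0.21 0 0"}}

```text
clock: 27.3
tcp_pos: [0.5041, 0.0112, 0.2157]
orientation: [1.286, 1.159, -1.29]
contact_force: [-0.1, -0.5, -0.5]
grip_width: 0.0333
```

{"name": "apply_moves", "arguments": {"increments": "25 0 -0.006 -0.027 0.21 0 0; 25 0 -0.007 -0.027 0.21 0 0; 25 0 -0.007 -0.027 0.21 0 0; 25 0 -0.008 -0.027 0.21 0 0; 25 0 -0.009 -0.027 0.21 0 0; 25 0 -0.009 -0.026 0.21 0 0; 25 0 -0.01 -0.026 0.21 0 0; 25 0 -0.011 -0.026 0.21 0 0"}}

```text
clock: 28.1
tcp_pos: [0.4798, 0.233, 0.2156]
orientation: [1.43, 1.048, -1.436]
contact_force: [1.8, 0.7, -0.2]
grip_width: 0.0327
```

{"name": "apply_moves", "arguments": {"increments": "25 0.01 0 0 0 0 0; 25 0.02 0 0 0 0 0; 25 0.01 0 0 0 0 0; 25 0 0 0 0 0 0; 25 0 0 0 0 0 0; 25 0 0 0 0 0 0; 25 0 0 0 0 0 0; 25 0 0 0 0 0 0"}}

```text
clock: 28.9
tcp_pos: [0.4811, 0.2325, 0.1778]
orientation: [1.433, 1.047, -1.431]
contact_force: [0.9, -0.6, -1.6]
grip_width: 0.0327
```

```bash
python3 p.py .481,.2315,.068,-.308,8,25
```

```text
t 28.9 tcp [0.4811 0.2325 0.1778] yaw -0.3078 tilt [ 0.001  0.    -1.   ] q1,q7 [-0.08 -1.13]
25 0.014 0 0 0 0 0; 25 0.014 0 0 0 0 0; 25 0.014 0 0 0 0 0; 25 0.014 0 0 0 0 0; 25 0.014 0 0 0 0 0; 25 0.014 0 0 0 0 0; 25 0.014 0 0 0 0 0; 25 0.014 0 0 0 0 0
ends [0.4811 0.2325 0.0658] -0.3078
```

{"name": "apply_moves", "arguments": {"increments": "25 0.015 0 0.001 0 0 0; 25 0.02 0 0 0 0 0; 25 0.02 0 0 0 0 0; 25 0.02 0 0 0 0 0; 25 0.015 0 0 0 0 0; 25 0.008 0 0 0 0 0; 25 0.004 0 0 0 0 0; 25 0 0 0 0 0 0"}}

```text
clock: 29.7
tcp_pos: [0.4804, 0.2316, 0.0751]
orientation: [1.432, 1.048, -1.432]
contact_force: [-1.2, 0.9, -1.5]
grip_width: 0.0332
```

{"name": "apply_moves", "arguments": {"increments": "25 0.002 0 0 0 0 0; 25 0.002 0 0 0 0 0; 25 0.001 0 0 0 0 0; 25 0 0 0 0 0 0; 25 0 0 0 0 0 0; 25 0 0 0 0 0 0; 25 0 0 0 0 0 0; 25 0 0 0 0 0 0"}}

```text
clock: 30.5
tcp_pos: [0.4805, 0.2316, 0.0703]
orientation: [1.432, 1.048, -1.432]
contact_force: [-0.1, 0.3, -1.2]
grip_width: 0.0327
```

{"name": "apply_moves", "arguments": {"increments": "25 0.001 0 0 0 0 0; 25 0 0 0 0 0 0; 25 0.001 0 0 0 0 0; 25 0 0 0 0 0 0; 25 0.001 0 0 0 0 0; 25 0 0 0 0 0 0; 25 0 0 0 0 0 0; 25 0 0 0 0 0 0"}}

```text
clock: 31.3
tcp_pos: [0.4805, 0.2316, 0.0679]
orientation: [1.432, 1.047, -1.432]
contact_force: [-2.4, -1.5, 6.1]
grip_width: 0.0329
```

Contact again at the same height. Releasing and fetching green.

{"name": "apply_moves", "arguments": {"increments": "45 0 0 0 0 0 0; 60 0 0 0 0 0 0; 85 0 0 0 0 0 0; 85 0 0 0 0 0 0; 85 0 0 0 0 0 0; 85 -0.01 0 0 0 0 0; 85 -0.03 0 0 0 0 0; 85 -0.04 0 0 0 0 0"}}

```text
clock: 32.1
tcp_pos: [0.4793, 0.231, 0.1474]
orientation: [1.429, 1.049, -1.435]
contact_force: [0.8, 0.9, 0.6]
grip_width: 0.0851
```

{"name": "apply_moves", "arguments": {"increments": "85 -0.04 0 0 0 0 0; 85 -0.01 0 0 0 0 0; 85 0 0 0 0 0 0; 85 0 0 0 0 0 0; 85 0 0 0 0 0 0; 85 0 0 0 0 0 0; 85 0 0 0 0 0 0; 85 0 0 0 0 0 0"}}

```text
clock: 32.9
tcp_pos: [0.4802, 0.2315, 0.1967]
orientation: [1.431, 1.048, -1.433]
contact_force: [-0.0, 0.1, 0.6]
grip_width: 0.085
```

```bash
python3 p.py .532,-.265,.197,.095,16,85
```

```text
t 32.9 tcp [0.4802 0.2315 0.1967] yaw -0.3074 tilt [-0.001 -0.    -1.   ] q1,q7 [-0.06 -1.11]
85 -0 0.012 0.029 -0.21 0 0; 85 -0 0.012 0.029 -0.21 0 0; 85 -0 0.011 0.029 -0.21 0 0; 85 -0 0.01 0.029 -0.21 0 0; 85 -0 0.01 0.03 -0.21 0 0; 85 -0 0.009 0.03 -0.21 0 0; 85 -0 0.008 0.03 -0.21 0 0; 85 -0 0.007 0.03 -0.21 0 0
85 -0 0.006 0.031 -0.21 0 0; 85 -0 0.006 0.031 -0.21 0 0; 85 -0 0.005 0.031 -0.21 0 0; 85 -0 0.004 0.031 -0.21 0 0; 85 -0 0.003 0.031 -0.21 0 0; 85 -0 0.003 0.031 -0.21 0 0; 85 -0 0.002 0.031 -0.21 0 0; 85 -0 0.001 0.031 -0.21 0 0
ends [ 0.5316 -0.2653  0.1967] 0.0958
```

{"name": "apply_moves", "arguments": {"increments": "85 0 0.012 0.029 -0.21 0 0; 85 0 0.012 0.029 -0.21 0 0; 85 0 0.011 0.029 -0.21 0 0; 85 0 0.01 0.029 -0.21 0 0; 85 0 0.01 0.03 -0.21 0 0; 85 0 0.009 0.03 -0.21 0 0; 85 0 0.008 0.03 -0.21 0 0; 85 0 0.007 0.03 -0.21 0 0"}}

```text
clock: 33.7
tcp_pos: [0.5062, -0.0177, 0.1972]
orientation: [1.286, 1.158, -1.286]
contact_force: [0.4, 0.1, -0.4]
grip_width: 0.0849
```

{"name": "apply_moves", "arguments": {"increments": "85 0 0.006 0.031 -0.21 0 0; 85 0 0.006 0.031 -0.21 0 0; 85 0 0.005 0.031 -0.21 0 0; 85 0 0.004 0.031 -0.21 0 0; 85 0 0.003 0.031 -0.21 0 0; 85 0 0.003 0.031 -0.21 0 0; 85 0 0.002 0.031 -0.21 0 0; 85 0 0.001 0.031 -0.21 0 0"}}

```text
clock: 34.5
tcp_pos: [0.5317, -0.2665, 0.1971]
orientation: [1.138, 1.254, -1.138]
contact_force: [0.4, 0.9, 0.3]
grip_width: 0.0849
```

{"name": "apply_moves", "arguments": {"increments": "85 0.02 0 0 0 0 0; 85 0.02 0 0 0 0 0; 85 0.01 0 0 0 0 0; 85 0 0 0 0 0 0; 85 0 0 0 0 0 0; 85 0 0 0 0 0 0; 85 0 0 0 0 0 0; 85 0 0 0 0 0 0"}}

```text
clock: 35.3
tcp_pos: [0.5321, -0.2653, 0.148]
orientation: [1.138, 1.252, -1.138]
contact_force: [0.5, -0.0, -0.3]
grip_width: 0.0854
```

```bash
python3 p.py .532,-.265,.068,.095,8,85
python3 - <<'E'
from h import *
s=r.grab_frame("side"); t=r.grab_frame("top")
a=cv2.resize(s["color"][90:310,200:360],(400,550)); b=cv2.resize(t["color"][175:285,170:430],(400,169)); b=cv2.copyMakeBorder(b,0,381,0,0,cv2.BORDER_CONSTANT)
cv2.imwrite("pics/a8.png",np.hstack([a,b]))
# is the look-alike clear of the gripper?
H=cv2.cvtColor(s["color"],cv2.COLOR_BGR2HSV)
m=cv2.inRange(H,(130,80,40),(160,255,255)); k,l,st,ce=cv2.connectedComponentsWithStats(m)
for i in range(1,k):
    if st[i][4]>60:
        u,v=st[i][0]+st[i][2]/2,st[i][1]+st[i][3]-5; print("purple foot",u,v,onz(s,u,v,.0).round(3))
E
```

```text
t 35.3 tcp [ 0.5321 -0.2653  0.148 ] yaw 0.0957 tilt [ 0.001 -0.001 -1.   ] q1,q7 [0.72 0.21]
85 0.01 -0 -0 0 0 0; 85 0.01 -0 -0 0 0 0; 85 0.01 -0 -0 0 0 0; 85 0.01 -0 -0 0 0 0; 85 0.01 -0 -0 0 0 0; 85 0.01 -0 -0 0 0 0; 85 0.01 -0 -0 0 0 0; 85 0.01 -0 -0 0 0 0
ends [ 0.5321 -0.2653  0.068 ] 0.0957
purple foot 329.5 260 [ 0.623 -0.259]
purple foot 273.5 311 [ 0.499 -0.373]
```

View pics/a8.png

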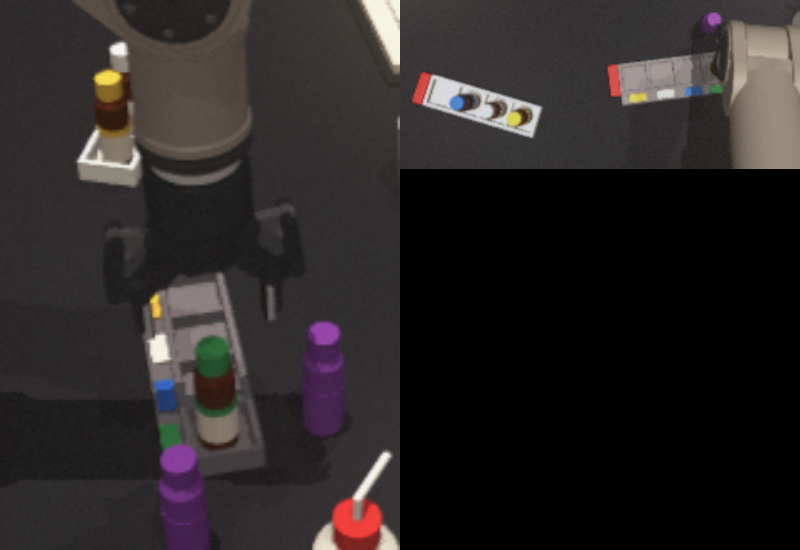

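Three bottles stand in order in the white rack: blue, white, yellow from the red side. Green remains, with a purple look-alike about 90 mm away on its +x side. I narrow the opening to 65 mm for the descent.

{"name": "apply_moves", "arguments": {"increments": "65 0.01 0 0 0 0 0; 65 0.01 0 0 0 0 0; 65 0.01 0 0 0 0 0; 65 0.01 0 0 0 0 0; 65 0.01 0 0 0 0 0; 65 0.01 0 0 0 0 0; 65 0.01 0 0 0 0 0; 65 0.01 0 0 0 0 0"}}

```text
clock: 36.2
tcp_pos: [0.5317, -0.2652, 0.0664]
orientation: [1.139, 1.253, -1.138]
contact_force: [0.6, 0.4, -0.2]
grip_width: 0.065
```

{"name": "apply_moves", "arguments": {"increments": "65 0 0 0 0 0 0; 25 0 0 0 0 0 0; 25 0 0 0 0 0 0; 25 0 0 0 0 0 0; 25 0 0 0 0 0 0; 25 0 0 0 0 0 0; 25 0 0 0 0 0 0; 25 -0.01 0 0 0 0 0"}}

```text
clock: 37.0
tcp_pos: [0.5305, -0.2649, 0.0764]
orientation: [1.138, 1.256, -1.14]
contact_force: [0.0, 0.1, -0.8]
grip_width: 0.0331
```

{"name": "apply_moves", "arguments": {"increments": "25 -0.02 0 0 0 0 0; 25 -0.03 0 0 0 0 0; 25 -0.03 0 0 0 0 0; 25 -0.03 0 0 0 0 0; 25 -0.02 0 0 0 0 0; 25 -0.01 0 0 0 0 0; 25 0 0 0 0 0 0; 25 0 0 0 0 0 0"}}

```text
clock: 37.8
tcp_pos: [0.5309, -0.2651, 0.2163]
orientation: [1.138, 1.255, -1.139]
contact_force: [1.0, -0.2, -1.3]
grip_width: 0.033
```

```bash
python3 p.py .4981,.2848,.218,-.308,16,25
```

```text
t 37.8 tcp [ 0.5309 -0.2651  0.2163] yaw 0.0956 tilt [-0.002  0.001 -1.   ] q1,q7 [0.75 0.25]
25 -0 0.001 -0.034 0.21 0 0; 25 -0 0 -0.034 0.21 0 0; 25 -0 -0 -0.034 0.21 0 0; 25 -0 -0.001 -0.034 0.21 0 0; 25 -0 -0.002 -0.034 0.21 0 0; 25 -0 -0.003 -0.034 0.21 0 0; 25 -0 -0.004 -0.034 0.21 0 0; 25 -0 -0.005 -0.034 0.21 0 0
25 -0 -0.006 -0.034 0.21 0 0; 25 -0 -0.007 -0.034 0.21 0 0; 25 -0 -0.007 -0.034 0.21 0 0; 25 -0 -0.008 -0.033 0.21 0 0; 25 -0 -0.009 -0.033 0.21 0 0; 25 -0 -0.01 -0.033 0.21 0 0; 25 -0 -0.011 -0.033 0.21 0 0; 25 -0 -0.012 -0.032 0.21 0 0
ends [0.4975 0.2822 0.2163] -0.3076
```

{"name": "apply_moves", "arguments": {"increments": "25 0 0.001 -0.034 0.21 0 0; 25 0 0 -0.034 0.21 0 0; 25 0 0 -0.034 0.21 0 0; 25 0 -0.001 -0.034 0.21 0 0; 25 0 -0.002 -0.034 0.21 0 0; 25 0 -0.003 -0.034 0.21 0 0; 25 0 -0.004 -0.034 0.21 0 0; 25 0 -0.005 -0.034 0.21 0 0"}}

```text
clock: 38.6
tcp_pos: [0.5145, 0.0082, 0.2158]
orientation: [1.286, 1.159, -1.29]
contact_force: [0.3, 0.6, -1.2]
grip_width: 0.0328
```

{"name": "apply_moves", "arguments": {"increments": "25 0 -0.006 -0.034 0.21 0 0; 25 0 -0.007 -0.034 0.21 0 0; 25 0 -0.007 -0.034 0.21 0 0; 25 0 -0.008 -0.033 0.21 0 0; 25 0 -0.009 -0.033 0.21 0 0; 25 0 -0.01 -0.033 0.21 0 0; 25 0 -0.011 -0.033 0.21 0 0; 25 0 -0.012 -0.032 0.21 0 0"}}

```text
clock: 39.4
tcp_pos: [0.4973, 0.2829, 0.2155]
orientation: [1.43, 1.048, -1.435]
contact_force: [-0.3, -0.6, -1.8]
grip_width: 0.0329
```

{"name": "apply_moves", "arguments": {"increments": "25 0.01 0 -0.002 0 0 0; 25 0.02 0 0 0 0 0; 25 0.01 0 0 0 0 0; 25 0 0 0 0 0 0; 25 0 0 0 0 0 0; 25 0 0 0 0 0 0; 25 0 0 0 0 0 0; 25 0 0 0 0 0 0"}}

```text
clock: 40.2
tcp_pos: [0.4992, 0.284, 0.1779]
orientation: [1.433, 1.047, -1.431]
contact_force: [0.2, 0.5, -0.3]
grip_width: 0.0332
```

```bash
python3 p.py .4981,.2848,.068,-.308,8,25
```

```text
t 40.2 tcp [0.4992 0.284  0.1779] yaw -0.3079 tilt [ 0.001  0.    -1.   ] q1,q7 [-0.15 -1.21]
25 0.014 -0 -0 0 0 0; 25 0.014 -0 -0 0 0 0; 25 0.014 -0 -0 0 0 0; 25 0.014 -0 -0 0 0 0; 25 0.014 -0 -0 0 0 0; 25 0.014 -0 -0 0 0 0; 25 0.014 -0 -0 0 0 0; 25 0.014 -0 -0 0 0 0
ends [0.4992 0.284  0.0659] -0.3079
```

{"name": "apply_moves", "arguments": {"increments": "25 0.015 -0.001 0 0 0 0; 25 0.02 0 0 0 0 0; 25 0.02 0 0 0 0 0; 25 0.02 0 0 0 0 0; 25 0.015 0 0 0 0 0; 25 0.008 0 0 0 0 0; 25 0.004 0 0 0 0 0; 25 0 0 0 0 0 0"}}

```text
clock: 41.0
tcp_pos: [0.4979, 0.2844, 0.0751]
orientation: [1.432, 1.048, -1.432]
contact_force: [-0.7, -0.4, -0.9]
grip_width: 0.0327
```

{"name": "apply_moves", "arguments": {"increments": "25 0.002 0 0 0 0 0; 25 0.002 0 0 0 0 0; 25 0.001 0 0 0 0 0; 25 0.001 0 0 0 0 0; 25 0 0 0 0 0 0; 25 0.001 0 0 0 0 0; 25 0 0 0 0 0 0; 25 0 0 0 0 0 0"}}

```text
clock: 41.8
tcp_pos: [0.498, 0.2843, 0.0683]
orientation: [1.432, 1.048, -1.432]
contact_force: [-0.5, -0.1, -1.4]
grip_width: 0.0326
```

{"name": "apply_moves", "arguments": {"increments": "25 0.001 0 0 0 0 0; 25 0 0 0 0 0 0; 25 0 0 0 0 0 0; 25 0 0 0 0 0 0; 25 0 0 0 0 0 0; 25 0 0 0 0 0 0; 25 0 0 0 0 0 0; 25 0 0 0 0 0 0"}}

```text
clock: 42.6
tcp_pos: [0.4981, 0.2844, 0.068]
orientation: [1.432, 1.047, -1.432]
contact_force: [-1.6, -1.4, 5.7]
grip_width: 0.0327
```

{"name": "apply_moves", "arguments": {"increments": "45 0 0 0 0 0 0; 60 0 0 0 0 0 0; 85 0 0 0 0 0 0; 85 0 0 0 0 0 0; 85 0 0 0 0 0 0; 85 -0.01 0 0 0 0 0; 85 -0.03 0 0 0 0 0; 85 -0.04 0 0 0 0 0"}}

```text
clock: 43.4
tcp_pos: [0.4969, 0.2836, 0.1473]
orientation: [1.429, 1.049, -1.435]
contact_force: [1.0, -0.4, 0.5]
grip_width: 0.0848
```

{"name": "apply_moves", "arguments": {"increments": "85 -0.04 0 0 0 0 0; 85 -0.03 0 0 0 0 0; 85 0 0 0.04 0 0 0; 85 0 0 0.045 0 0 0; 85 0 0 0.045 0 0 0; 85 0 0 0.045 0 0 0; 85 0 0 0.045 0 0 0; 85 0 0 0.045 0 0 0"}}

```text
clock: 44.2
tcp_pos: [0.4169, 0.0303, 0.218]
orientation: [1.432, 1.047, -1.431]
contact_force: [1.0, 0.0, 0.3]
grip_width: 0.0852
```

{"name": "apply_moves", "arguments": {"increments": "85 0 0 0.045 0 0 0; 85 0 0 0.045 0 0 0; 85 0 0 0.03 0 0 0; 85 0 0 0.01 0 0 0; 85 0 0 0 0 0 0; 85 0 0 0 0 0 0; 85 0 0 0 0 0 0; 85 0 0 0 0 0 0"}}

```text
clock: 45.0
tcp_pos: [0.3789, -0.0909, 0.2174]
orientation: [1.431, 1.049, -1.43]
contact_force: [-0.5, -0.0, -0.6]
grip_width: 0.0846
```

```bash
python3 p.py
python3 - <<'E'
from h import *
s=r.grab_frame("side"); t=r.grab_frame("top")
a=cv2.resize(t["color"][205:275,170:270],(400,280)); b=cv2.resize(s["color"][70:170,210:310],(400,400)); 
a=cv2.copyMakeBorder(a,0,120,0,0,cv2.BORDER_CONSTANT); cv2.imwrite("pics/a9.png",np.hstack([a,b]))
P=dict(green=(.4981,.2848),blue=(.481,.2315),white=(.4638,.1781),yellow=(.4467,.1248))
for n,p in P.items(): print(n,"expect cap top: top px",proj(t,[*p,.116]).round(1)[0],((proj(t,[*p,.116])[0]-[170,205])*4).round(),"side px",((proj(s,[*p,.116])[0]-[210,70])*4).round())
E
```

```text
t 45.0 tcp [ 0.3789 -0.0909  0.2174] yaw -0.3051 tilt [ 0.  0. -1.] q1,q7 [ 0.54 -0.26]
ends [ 0.3789 -0.0909  0.2174] -0.3051
green expect cap top: top px [186.9 235.4] [ 68. 121.] side px [202.  68.]
blue expect cap top: top px [205.6 240.9] [142. 143.] side px [178. 109.]
white expect cap top: top px [224.4 246.4] [218. 166.] side px [153. 154.]
yellow expect cap top: top px [243.2 251.9] [293. 188.] side px [126. 201.]
```

View pics/a9.png

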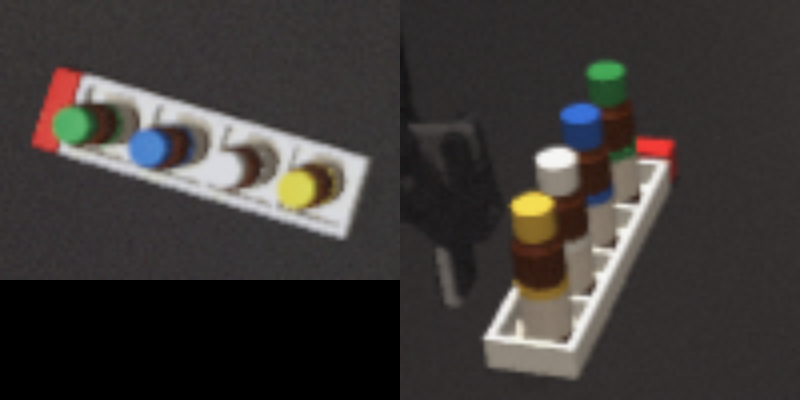

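The caps read green, blue, white, yellow from the red end. They sit within about 1 px (about 3 mm) of the expected points in both views, all upright, and the arm is clear. Handing in.

```bash
python3 -c "
from bench import r
print(r.hand_in())"
```

```text
the job is handed in; nothing more can be done
None
```

All four bottles are in the white rack in reverse order: green next to the red end, then blue, white and yellow. I handed the job in at about 45 s of the 112 s allowed; the hand-in gives no verdict.

- **Handling:** I lowered each bottle slowly until about 6 N of floor contact, then released it.
- **Last look:** In both cameras all four bottles stand upright in their own places. The caps I compared sit within about 1 px (about 3 mm) of where they should be. The arm is clear and the gripper is open and empty.
- **Disagreements:** The two cameras differ by 2–4 mm on the rack positions, so I used the average. Green and its tag measured about 4–5 mm from their nominal spot in the grey rack, and I grasped green near where it was seen.
- **Bystanders:** The gripper never went near the beaker or wash bottle and I felt no unexpected contact. I did not measure their positions again at the end. The purple look-alikes were left alone.

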